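# Clamp a circuit board in the test fixture and start the test

## Task

Get the board test going: with the fingertips, push the blue clamp's pad fully down first, then the yellow clamp's pad fully down, and only then press the green start button right in and let it come back out. Do not touch the circuit board itself, leave the red and white buttons unpressed, and leave everything else standing where it is.

Things in the scene. Friction and masses are not known exactly. Their poses are not given: they have to be found in the camera images.
- fixture: board test fixture, white box 260 x 320 x 68 mm high with a black top plate, bolted down; origin at the centre of its underside, x away from the robot, z up
- clamp_blue: steel base of the blue clamp, fixed on the fixture; origin at the centre of its underside (on the fixture's black plate, 68 mm above the table), z up, same yaw as the fixture. The hinge pin lies along the base's y axis, 22 mm above the origin; the arm points from it to the base's -x, towards the robot, over the far edge of the board. Its footprint is 36 mm (x) by 30 mm.
- clamp_blue_pad (a point): middle of the upper face of the blue plastic pad on the clamp's arm, moving with the arm. The pad is 42 mm long (33 to 75 mm from the hinge pin along the arm) and 26 mm wide. With the arm down and level this point is 54 mm on the -x side of the clamp base's origin and 28 mm above it.
- clamp_blue_arm (a joint): angle of the blue clamp's arm (rad): 0 = highest, tilted 0.65 rad up from level; 0.65 = fully down, level, at its stop, with the rubber foot over the board (the arm's stop, not the board, takes the push). Starts raised between 0 and 0.2. Stiff hinge: needs about 2 to 4 N on the pad all the way down, then resists hard at the stop, stays where it is left, does not spring back.
- clamp_yellow: steel base of the yellow clamp, fixed on the fixture; origin at the centre of its underside (on the fixture's black plate, 68 mm above the table), z up, same yaw as the fixture. The hinge pin lies along the base's y axis, 22 mm above the origin; the arm points from it to the base's -x, towards the robot, over the far edge of the board. Its footprint is 36 mm (x) by 30 mm.
- clamp_yellow_pad (a point): middle of the upper face of the yellow plastic pad on the clamp's arm, moving with the arm. The pad is 42 mm long (33 to 75 mm from the hinge pin along the arm) and 26 mm wide. With the arm down and level this point is 54 mm on the -x side of the clamp base's origin and 28 mm above it.
- clamp_yellow_arm (a joint): angle of the yellow clamp's arm (rad): 0 = highest, tilted 0.65 rad up from level; 0.65 = fully down, level, at its stop, with the rubber foot over the board (the arm's stop, not the board, takes the push). Starts raised between 0 and 0.2. Stiff hinge: needs about 2 to 4 N on the pad all the way down, then resists hard at the stop, stays where it is left, does not spring back.
- panel: beige control box 210 x 80 x 50 mm high with an aluminium top, fixed, to the left or right of the fixture; origin at the centre of its underside, long side along its x; the three buttons stand in a row along it
- button_green_top (a point): centre of the top of the green button (start), 28 mm across, 6 mm proud of its 44 mm round black housing; its top is 68 mm above the table when released. Buttons stand 62 mm apart on the control box, in any order.
- button_green (a joint): travel of the green button (m): 0 = out, 0.006 = right in. Springs back when let go; begins to move at 1.5 N and is right in at 5 N
- button_red_top (a point): centre of the top of the red button (stop), 28 mm across, 6 mm proud of its 44 mm round black housing; its top is 68 mm above the table when released. Buttons stand 62 mm apart on the control box, in any order.
- button_red (a joint): travel of the red button (m), same as the green one
- button_white_top (a point): centre of the top of the white button (reset), 28 mm across, 6 mm proud of its 44 mm round black housing; its top is 68 mm above the table when released. Buttons stand 62 mm apart on the control box, in any order.
- button_white (a joint): travel of the white button (m), same as the green one
- board: green circuit board under test, 140 x 190 mm, 4 mm thick, parts up to 14 mm tall on it, lying loose between steel pins on the fixture's black plate; origin at the centre of its underside
- tray: blue open tray 220 x 130 x 30 mm high, fixed, on the other side of the fixture from the control box; origin at the centre of its underside
- spare_board: smaller green circuit board 140 x 90 mm lying in the tray; origin at the centre of its underside
- bottle: blue bottle with white cap, 48 mm across, 110 mm high, standing beyond and beside the fixture; origin at the centre of its underside
- label_roll: white roll of labels, 64 mm across, 45 mm high, standing beyond and beside the fixture; origin at the centre of its underside

How it is judged:
By the outcome, as a careful person would: the job done as asked, in the order asked, and still so for the second after the job is handed in, with the robot touching nothing.
It also fails if it takes over 45 s, if anything falls off the work surface, if the arm or the gripper's body presses on something with over 40 N, if the wrist force passes 120 N, or if a joint passes its speed limit or range.

## Robot

A 6-joint arm with a two-finger parallel gripper is mounted at the origin on the work surface. World frame = base frame: x ahead of the robot, y to its left, z up, the work surface at z = 0. Lengths are in m, angles in rad, forces in N, time in s.
With the tool pointing down it reaches from about 0.275 to 0.725 m from the base axis. Payload 5.6 kg.
Tool frame: the origin (TCP) lies on the centre line of the jaws, within the pads' length; the fingertips stand 8 mm ahead of it and the grasp point (between the pads) lies 11 mm behind it; z points along the fingers, y is the line along which they close (so a half turn about z gives the same grasp; the last joint's range is limited). The gripper opens to 85 mm and grips with 20 to 120 N. Pads are 22 mm wide; open, the fingers measure 114 mm over their backs; the gripper's body (76 mm by 85 mm) begins 54 mm behind the grasp point. The pads swing forward as they close: fully open they stand 13 mm farther back than shut.
Start: joints at [-0.833, 0.255, 0.108, 0, -1.424, -0.285], TCP at [0.241, -0.495, 0.239] pointing down, gripper open.
Joint ranges: [-2.95, 2.95], [-1.21, 1.97], [-1.09, 1.5], [-2.87, 1.71], [-2.94, -0.07], [-3.05, 3.05]. Speed limits (rad/s): [2.57, 2.57, 3.14, 3.14, 3.14, 3.14].

## Interface

Orientations are given as [roll, pitch, yaw] about the fixed x, y, z axes, in that order (R = Rz(yaw) Ry(pitch) Rx(roll)).
In Python, from cell import bot gives the robot as it stands.
- The arm moves only by the tool play_rows, never from a script. Its argument "motion" is a list of rows, each a list of 3 entries, a list of its own where there are three numbers: the shift along the tool's x, y, z in cm, then the turn, a rotation vector about the tool's x, y, z in degrees, then the closure, from -1 (fully open) to 1 (shut). A call has exactly 8 rows; each row is the pose to reach, as a shift and turn from the pose commanded when the call began, along the tool's axes at that moment; what a row does not reach only later rows make up. A row lasts 1/10 s, in which the tool goes at most 50 mm and 8.59 degrees, less where a joint would pass 70% of its speed; a pose out of reach is approached as far as the arm can. A call with a gripper value outside its range is refused whole. The fingers move at their own pace and stop on an object; "newtons" is the grip in N (left out, the last holds). Time passes only in rows, so rows that repeat a pose let the fingers close, or fill a call up. It gives the time, the measured TCP pose, the force, the opening and the grip force at its end, in the units of the state.
- bot.state(): the state, without advancing time (a new reading comes with each control period).
- bot.camera(name): name is "scene" or "side" or "wrist"; returns a dict with "image" (480x640x3 uint8, blue, green, red), "depth" (480x640 float32, m along the optical axis (not along the pixel's ray), 0 where there is no reading), "fx", "fy", "cx", "cy" (pixels), "eye" and "rotation" of the camera in the world; the wrist camera has in their place "T_tool_cam" (4x4, takes a point from camera to tool coordinates, whose origin is the TCP and whose axes are the flange's). Camera axes: x right, y down, z forward; pixel columns grow to the right and rows downward; lengths in m; the calibration is good to about 2 mm. A picture is of the moment at which its call begins: read the wrist's pose just before it.
- bot.hand_in(): hands the job in; it is judged then, once.
Trained networks look in a picture, given as the dict that the camera call returned (one of the last four; its "shot" number tells which), for a name from the list of things; names that differ only in an ending like _2 or _b are one class to them, and where a whole thing is asked for, a point or a joint stands for the part that bears it (a point fixed in the world has none). Each returns a list of dicts, best first, with "confidence" (0 to 1); they miss things now and then, are a little off and sometimes report something else, mostly with a low value. They report only what shows in the picture. A call takes as long as a camera call.
- bot.outline_of(label, picture): "pixels" (480x640 bool, what is visible of it) and "at" ([column, row] in pixels, amid what is visible of it).
The state is a dict: "t": time; "q": joint angles; "joint_velocities": joint speeds; "effort": joint torques, N m; "tcp_pos": TCP position; "eef_rot": TCP orientation; "contact_force": force on the tool from outside, world axes, zero at the start; "wrist_torque": the same for the moment, N m; "grip_width": finger opening in m; "gripper_force": force on a finger pad.
Only numpy, scipy, OpenCV 4.12 (cv2) and the standard library are available. Lean on these libraries where they do the work, as an engineer would, in place of code of your own. Each camera call takes 0.05 s, during which the arm holds its last target. There are 200 camera calls.

## Working session

There is one attempt and no reset: what is moved stays moved. The work goes in short steps, Python scripts to look and compute and a tool call to move; the robot and the scene stay as the last step left them, time stands still between calls to the robot, and variables do not carry over. Pictures are saved under pics/ and viewed, at most 10 in all, crops included, and the job is handed in when it is done.

Besides the shell and the picture viewer there is one more tool, called after "Call:" as name(argument=value, ...) on one line, values as JSON. play_rows: Moves the arm, as the interface text tells. Its arguments: {"type":"object","properties":{"motion":{"type":"array"},"newtons":{"type":"number"}},"required":["motion"]}

```bash
mkdir -p pics; cat > h.py <<'E'
import numpy as np, cv2
from cell import bot
def pts(p,mask):
    v,u=np.nonzero(mask&(p["depth"]>0)); z=p["depth"][v,u]
    c=np.c_[(u-p["cx"])/p["fx"]*z,(v-p["cy"])/p["fy"]*z,z]
    return c@np.array(p["rotation"]).T+np.array(p["eye"])
E
python3 - <<'E'
from h import *
print(bot.state())
for n in("scene","side"):
    p=bot.camera(n); cv2.imwrite(f"pics/{n}.png",p["image"]); print(n,p["eye"])
    for l in "fixture clamp_blue clamp_yellow clamp_blue_pad clamp_yellow_pad panel button_green_top button_red_top button_white_top board".split():
        o=bot.outline_of(l,p)
        for d in o[:2]:
            w=pts(p,d["pixels"])
            if len(w): print(l,round(d["confidence"],2),np.round(d["at"]),len(w),np.median(w,0).round(3),np.percentile(w,3,axis=0).round(3),np.percentile(w,97,axis=0).round(3))
E
```

```text
{'t': 0.0, 'q': array([-8.33426849e-01,  2.55783441e-01,  1.06971718e-01, -4.39097639e-04,
       -1.42385204e+00, -2.84585117e-01]), 'joint_velocities': array([-1.09069696e-03,  8.34419862e-04, -6.22587940e-06,  2.77049654e-04,
       -1.20628845e-04, -6.36002480e-04]), 'effort': array([-7.32297358e-04, -3.86629200e+01,  2.37938011e+01,  5.36545917e+00,
       -6.12316842e-03,  8.51528171e-06]), 'tcp_pos': array([ 0.24044006, -0.49413685,  0.23836898]), 'eef_rot': array([ 3.13967840e+00, -1.07523794e-04, -2.68887289e+00]), 'contact_force': array([-0.27206398, -0.6464768 , -0.41505136]), 'wrist_torque': array([ 0.00906412, -0.00790802,  0.04586545]), 'gripper_force': 0.0, 'grip_width': 0.08545643351674702}
scene [ 0.92953372 -0.62484487  0.65049482]Traceback (most recent call last):
  File "<stdin>", line 8, in <module>
  File "h.py", line 6, in pts
    return c@np.array(p["rotation"]).T+np.array(p["eye"])
           ~~~~~~~~~~~~~~~~~~~~~~~~~~~^~~~~~~~~~~~~~~~~~~
ValueError: operands could not be broadcast together with shapes (11340,) (3,)
```

```bash
cat > h.py <<'E'
import numpy as np, cv2
from scipy.spatial.transform import Rotation as Ro
from cell import bot
def pts(p,mask):
    v,u=np.nonzero(mask&(p["depth"]>0)); z=p["depth"][v,u]
    c=np.c_[(u-p["cx"])/p["fx"]*z,(v-p["cy"])/p["fy"]*z,z]
    return Ro.from_euler("xyz",p["rotation"]).apply(c)+np.array(p["eye"])
E
python3 - <<'E'
from h import *
for n in("scene","side"):
    p=bot.camera(n); cv2.imwrite(f"pics/{n}.png",p["image"]); print(n,p["eye"],p["rotation"])
    for l in "fixture clamp_blue clamp_yellow clamp_blue_pad clamp_yellow_pad panel button_green_top button_red_top button_white_top board".split():
        o=bot.outline_of(l,p)
        for d in o[:2]:
            w=pts(p,d["pixels"])
            if len(w): print(l,round(d["confidence"],2),np.round(d["at"]),len(w),np.median(w,0).round(3),np.percentile(w,3,axis=0).round(3),np.percentile(w,97,axis=0).round(3))
E
```

```text
scene [ 0.92953372 -0.62484487  0.65049482] [-2.22109032  0.02146718  0.52530277]
fixture 0.58 [336. 284.] 11263 [ 0.638 -0.104  0.066] [ 0.466 -0.161  0.007] [0.718 0.139 0.07 ]
clamp_blue 0.59 [354. 273.] 765 [ 0.661 -0.068  0.098] [ 0.614 -0.08   0.07 ] [ 0.692 -0.051  0.127]
clamp_blue 0.49 [376. 228.] 332 [0.649 0.05  0.119] [0.624 0.041 0.073] [0.68  0.102 0.137]
clamp_yellow 0.88 [384. 239.] 581 [0.67  0.048 0.098] [0.63  0.037 0.07 ] [0.7   0.065 0.136]
clamp_yellow_pad 0.7 [378. 227.] 391 [0.648 0.052 0.118] [0.62  0.041 0.067] [0.68  0.121 0.137]
clamp_yellow_pad 0.57 [382. 179.] 72 [0.539 0.311 0.071] [0.527 0.303 0.064] [0.549 0.327 0.074]
panel 0.57 [357. 191.] 1933 [0.497 0.278 0.037] [0.38  0.266 0.005] [0.583 0.34  0.052]
button_green_top 0.5 [355. 170.] 63 [0.476 0.306 0.072] [0.464 0.298 0.064] [0.486 0.322 0.074]
button_red_top 0.51 [380. 178.] 71 [0.539 0.311 0.071] [0.527 0.303 0.064] [0.549 0.327 0.074]
board 0.83 [326. 248.] 3819 [ 0.57  -0.003  0.073] [ 0.502 -0.087  0.07 ] [0.637 0.092 0.087]
board 0.62 [199. 333.] 5530 [ 0.473 -0.313  0.01 ] [ 0.354 -0.377  
[... 1148 characters left out ...]
3 0.005] [0.579 0.357 0.056]
button_green_top 0.45 [304. 362.] 177 [0.476 0.313 0.072] [0.464 0.294 0.063] [0.489 0.325 0.075]
button_red_top 0.53 [276. 358.] 162 [0.536 0.318 0.072] [0.525 0.305 0.064] [0.548 0.329 0.076]
button_red_top 0.43 [294. 199.] 211 [ 0.634 -0.06   0.116] [ 0.611 -0.076  0.094] [ 0.675 -0.049  0.13 ]
button_white_top 0.72 [334. 369.] 165 [0.415 0.31  0.072] [0.403 0.298 0.063] [0.429 0.32  0.076]
button_white_top 0.4 [224. 318.] 808 [0.672 0.271 0.068] [0.657 0.244 0.004] [0.699 0.284 0.111]
board 0.65 [311. 240.] 3682 [0.568 0.015 0.074] [ 0.504 -0.082  0.07 ] [0.636 0.096 0.088]
board 0.41 [335. 369.] 123 [0.414 0.31  0.073] [0.404 0.299 0.07 ] [0.423 0.32  0.076]
```

View pics/scene.png

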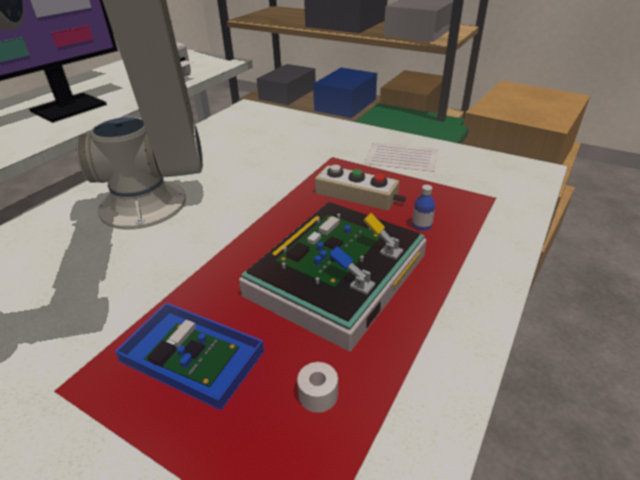

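View pics/side.png

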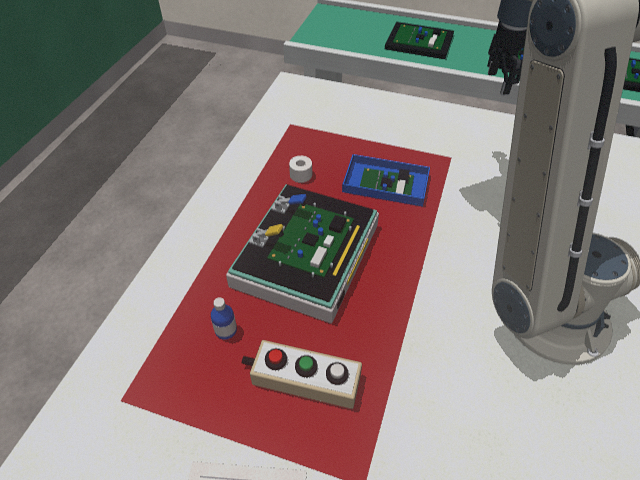

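```bash
cat > m.py <<'E'
from h import *
def pads():
    for n in("scene","side"):
        p=bot.camera(n); P=pts(p,np.ones((480,640),bool)); 
        v,u=np.nonzero(p["depth"]>0); H=cv2.cvtColor(p["image"],cv2.COLOR_BGR2HSV)[v,u].astype(int)
        box=lambda x0,x1,y0,y1,z0,z1:(P[:,0]>x0)&(P[:,0]<x1)&(P[:,1]>y0)&(P[:,1]<y1)&(P[:,2]>z0)&(P[:,2]<z1)
        sat=(H[:,1]>120)&(H[:,2]>60)
        for l,m in dict(blue=sat&(abs(H[:,0]-108)<15)&box(.57,.72,-.12,0,.084,.16),yellow=sat&(abs(H[:,0]-25)<8)&box(.57,.72,0,.12,.084,.16),green=sat&(abs(H[:,0]-65)<20)&box(.45,.51,.28,.34,.06,.09),red=sat&((H[:,0]<10)|(H[:,0]>170))&box(.5,.57,.28,.34,.06,.09)).items():
            if m.sum()>5: print(n,l,m.sum(),P[m].mean(0).round(4),P[m].min(0).round(3),P[m].max(0).round(3))
        f=P[box(.4,.8,-.22,.22,.055,.078)]
        r=cv2.minAreaRect((f[:,:2]*1000).astype(np.float32)); print("fix",r)
if __name__=="__main__": pads()
E
python3 m.py
```

```text
scene blue 315 [ 0.6229 -0.062   0.1153] [ 0.57  -0.077  0.084] [ 0.649 -0.028  0.129]
scene yellow 235 [0.6422 0.0511 0.126 ] [0.619 0.04  0.11 ] [0.661 0.067 0.139]
scene green 18 [0.4767 0.3086 0.0724] [0.469 0.302 0.07 ] [0.483 0.316 0.074]
scene red 73 [0.5387 0.314  0.07  ] [0.525 0.303 0.062] [0.551 0.337 0.075]
fix ((584.4375610351562, 2.56390380859375), (309.77801513671875, 252.0157012939453), 86.51014709472656)
side blue 158 [ 0.6168 -0.0557  0.115 ] [ 0.57  -0.075  0.085] [ 0.649 -0.026  0.133]
side yellow 139 [0.6403 0.0574 0.1297] [0.623 0.039 0.112] [0.659 0.068 0.142]
side green 116 [0.4759 0.3126 0.073 ] [0.463 0.299 0.068] [0.488 0.324 0.077]
side red 170 [0.5371 0.3187 0.0714] [0.524 0.302 0.061] [0.553 0.331 0.077]
fix ((584.6477661132812, 4.4085235595703125), (312.7410888671875, 253.76551818847656), 86.16084289550781)
```

Call:
play_rows(motion=[[[-53.2,22.3,0],[0,0,29.4],1],[[-53.2,22.3,0],[0,0,29.4],1],[[-53.2,22.3,0],[0,0,29.4],1],[[-53.2,22.3,0],[0,0,29.4],1],[[-53.2,22.3,0],[0,0,29.4],1],[[-53.2,22.3,0],[0,0,29.4],1],[[-53.2,22.3,0],[0,0,29.4],1],[[-53.2,22.3,0],[0,0,29.4],1]])

```text
t: 2.1
tcp_pos: [0.4947, -0.2053, 0.2396]
eef_rot: [-3.141, 0.001, 3.082]
contact_force: [-0.1, -1.5, -0.3]
grip_width: -0.0003
gripper_force: 0.0
```

Call:
play_rows(motion=[[[-11.8,15.1,0],[0,0,0],1],[[-11.8,15.1,0],[0,0,0],1],[[-11.8,15.1,0],[0,0,0],1],[[-11.8,15.1,0],[0,0,0],1],[[-11.8,15.1,0],[0,0,0],1],[[-11.8,15.1,0],[0,0,0],1],[[-11.8,15.1,0],[0,0,0],1],[[-11.8,15.1,0],[0,0,0],1]])

```text
t: 2.9
tcp_pos: [0.6201, -0.0646, 0.2399]
eef_rot: [-3.142, 0.001, 3.08]
contact_force: [0.4, 0.2, -0.2]
grip_width: -0.0001
gripper_force: 0.0
```

```bash
cat > w.py <<'E'
from h import *
import sys
s=bot.state(); p=bot.camera("wrist"); cv2.imwrite(f"pics/{sys.argv[1]}.png",p["image"])
R=Ro.from_euler("xyz",s["eef_rot"]); T=np.array(p["T_tool_cam"])
print(s["tcp_pos"],s["eef_rot"],s["contact_force"],T.round(3))
p["rotation"]=(R*Ro.from_matrix(T[:3,:3])).as_euler("xyz"); p["eye"]=R.apply(T[:3,3])+s["tcp_pos"]
for l in sys.argv[2:]:
    for d in bot.outline_of(l,p)[:2]:
        w=pts(p,d["pixels"])
        if len(w): print(l,round(d["confidence"],2),np.round(d["at"]),len(w),np.median(w,0).round(3),np.percentile(w,3,axis=0).round(3),np.percentile(w,97,axis=0).round(3))
E
python3 w.py w1 clamp_blue clamp_blue_pad clamp_yellow clamp_yellow_pad
```

```text
[ 0.62005423 -0.0645528   0.23985939] [-3.14151337e+00  6.37953997e-04  3.08003704e+00] [ 0.42363941  0.24996196 -0.19347263] [[-0.001 -0.953 -0.303  0.077]
 [ 1.    -0.001 -0.     0.   ]
 [-0.    -0.303  0.953 -0.134]
 [ 0.     0.     0.     1.   ]]
clamp_blue 0.94 [326. 253.] 3437 [ 0.637 -0.062  0.116] [ 0.611 -0.077  0.073] [ 0.678 -0.05   0.128]
clamp_blue_pad 0.85 [326. 247.] 2776 [ 0.63  -0.062  0.119] [ 0.611 -0.073  0.096] [ 0.672 -0.05   0.128]
clamp_yellow 0.6 [497. 269.] 4313 [0.656 0.05  0.118] [0.624 0.037 0.072] [0.7   0.065 0.137]
clamp_yellow_pad 0.67 [504. 261.] 2886 [0.641 0.052 0.126] [0.623 0.042 0.095] [0.683 0.065 0.138]
```

View pics/w1.png

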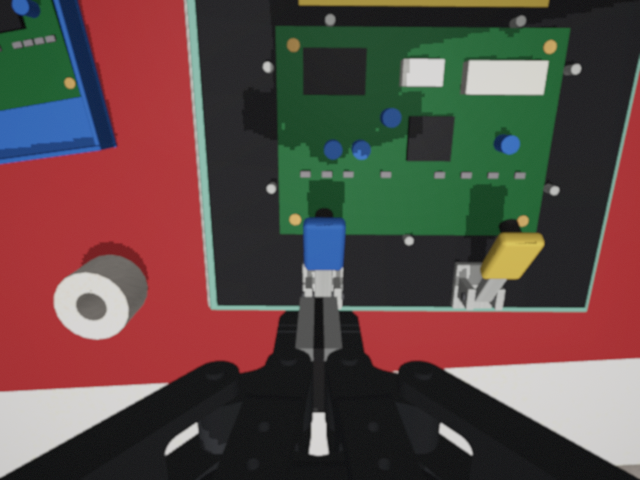

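Call:
play_rows(motion=[[[-0.1,0.2,5],[0,0,0],1],[[-0.1,0.2,8.5],[0,0,0],1],[[-0.1,0.2,10],[0,0,0],1],[[-0.1,0.2,11],[0,0,0],1],[[-0.1,0.2,11.5],[0,0,0],1],[[-0.1,0.2,12],[0,0,0],1],[[-0.1,0.2,12.5],[0,0,0],1],[[-0.1,0.2,13],[0,0,0],1]])

```text
t: 3.95
tcp_pos: [0.622, -0.0616, 0.1098]
eef_rot: [3.141, 0.001, 3.081]
contact_force: [-1.5, -0.4, 2.2]
grip_width: 0.0002
gripper_force: 1.0
```

Contact force is in the 2–4 N hinge range; carry on gently to the stop.

Call:
play_rows(motion=[[[0,0,0.2],[0,0,0],1],[[0,0,0.4],[0,0,0],1],[[0,0,0.5],[0,0,0],1],[[0,0,0.6],[0,0,0],1],[[0,0,0.65],[0,0,0],1],[[0,0,0.7],[0,0,0],1],[[0,0,0.75],[0,0,0],1],[[0,0,0.75],[0,0,0],1]])

```text
t: 4.75
tcp_pos: [0.6216, -0.0616, 0.1039]
eef_rot: [-3.141, 0.001, 3.082]
contact_force: [-6.2, 1.9, 12.2]
grip_width: -0.0001
gripper_force: 5.9
```

Call:
play_rows(motion=[[[0,0,0.1],[0,0,0],1],[[0,0,0.1],[0,0,0],1],[[0,0,-4],[0,0,0],1],[[0,0,-9],[0,0,0],1],[[0,0,-9],[0,0,0],1],[[0,5,-9],[0,0,0],1],[[0.1,11.6,-9],[0,0,0],1],[[0.1,11.6,-9],[0,0,0],1]])

```text
t: 5.55
tcp_pos: [0.6278, 0.0582, 0.1914]
eef_rot: [3.14, 0.0, 3.084]
contact_force: [0.4, -0.5, 0.3]
grip_width: -0.0001
gripper_force: 0.0
```

```bash
python3 w.py w2 clamp_blue_pad clamp_yellow_pad clamp_yellow; python3 -c "
from h import *
for n in ('scene','side'):
    p=bot.camera(n); im=p['image']
    cv2.imwrite(f'pics/{n}2.png',cv2.resize(im[130:330,200:450],None,fx=3,fy=3))
"
```

```text
[0.62781582 0.05815647 0.19136404] [3.14032399e+00 4.32731791e-04 3.08414933e+00] [ 0.42394859 -0.48146572  0.31962675] [[-0.001 -0.953 -0.303  0.077]
 [ 1.    -0.001 -0.     0.   ]
 [-0.    -0.303  0.953 -0.134]
 [ 0.     0.     0.     1.   ]]
clamp_blue_pad 0.75 [118. 260.] 4696 [ 0.63  -0.06   0.095] [ 0.604 -0.072  0.088] [ 0.675 -0.048  0.097]
clamp_yellow_pad 0.74 [312. 279.] 2351 [0.63  0.055 0.133] [0.622 0.043 0.118] [0.651 0.067 0.138]
clamp_yellow 0.96 [314. 273.] 2344 [0.63  0.055 0.133] [0.622 0.043 0.118] [0.651 0.067 0.138]
clamp_yellow 0.63 [629.  75.] 2398 [0.545 0.278 0.012] [0.502 0.275 0.003] [0.581 0.282 0.023]
```

View pics/w2.png

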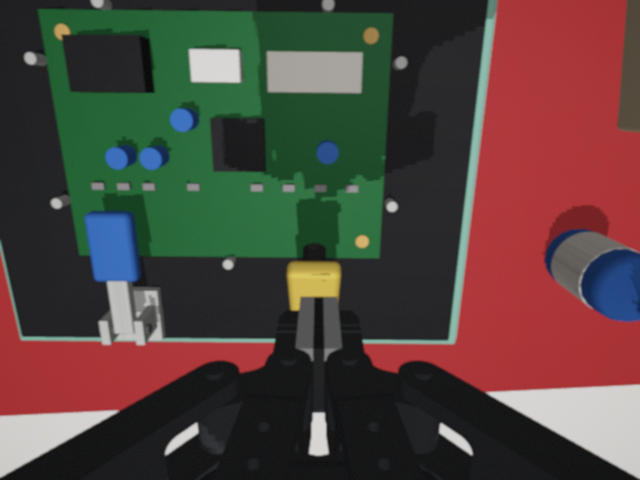

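View pics/scene2.png

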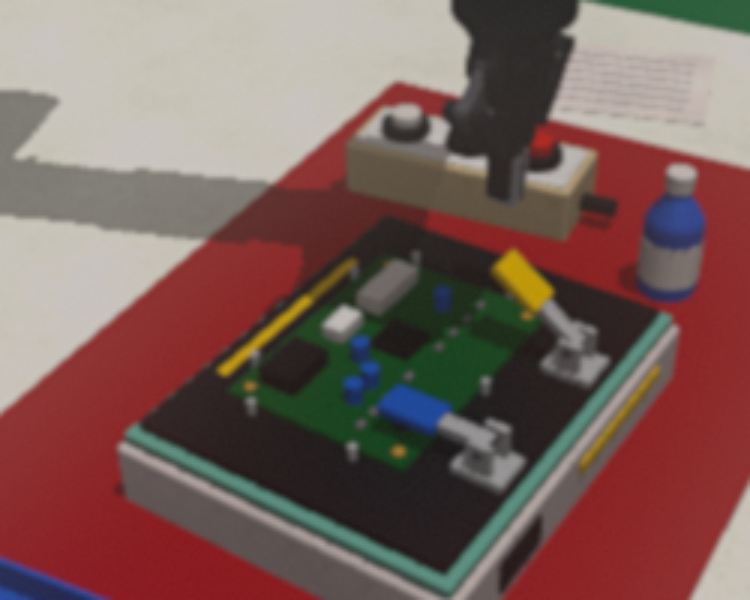

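Call:
play_rows(motion=[[[0,-0.2,2.5],[0,0,0],1],[[0,-0.2,4.2],[0,0,0],1],[[0,-0.2,5],[0,0,0],1],[[0,-0.2,5.7],[0,0,0],1],[[0,-0.2,6.4],[0,0,0],1],[[0,-0.2,7],[0,0,0],1],[[0,-0.2,7.6],[0,0,0],1],[[0,-0.2,8.1],[0,0,0],1]])

```text
t: 6.65
tcp_pos: [0.6276, 0.0523, 0.1104]
eef_rot: [3.141, 0.0, 3.081]
contact_force: [-1.6, 0.0, 2.2]
grip_width: 0.0001
gripper_force: 0.9
```

Call:
play_rows(motion=[[[0,0,0.2],[0,0,0],1],[[0,0,0.4],[0,0,0],1],[[0,0,0.5],[0,0,0],1],[[0,0,0.6],[0,0,0],1],[[0,0,0.65],[0,0,0],1],[[0,0,0.7],[0,0,0],1],[[0,0,0.8],[0,0,0],1],[[0,0,0.8],[0,0,0],1]])

```text
t: 7.45
tcp_pos: [0.6276, 0.0523, 0.104]
eef_rot: [3.142, 0.001, 3.082]
contact_force: [-3.7, 0.8, 6.9]
grip_width: 0.0
gripper_force: 3.6
```

Call:
play_rows(motion=[[[0,0,0.2],[0,0,0],1],[[0,0,0.2],[0,0,0],1],[[0,0,0.2],[0,0,0],1],[[0,0,-4],[0,0,0],1],[[0,0,-9],[0,0,0],1],[[0,0,-9],[0,0,0],1],[[2.5,3.8,-9],[0,0,0],1],[[5,7.5,-9],[0,0,0],1]])

```text
t: 8.25
tcp_pos: [0.5822, 0.1304, 0.1925]
eef_rot: [3.141, 0.001, 3.078]
contact_force: [0.3, 0.8, 0.0]
grip_width: -0.0001
gripper_force: 0.0
```

```bash
python3 w.py w3 clamp_blue_pad clamp_yellow_pad button_green_top button_white_top button_red_top
```

```text
[0.58215312 0.13041347 0.19249978] [3.14079948e+00 7.75886571e-04 3.07847581e+00] [0.27513891 0.80752322 0.03205001] [[-0.001 -0.953 -0.303  0.077]
 [ 1.    -0.001 -0.     0.   ]
 [-0.    -0.303  0.953 -0.134]
 [ 0.     0.     0.     1.   ]]
clamp_blue_pad 0.95 [ 26. 339.] 3684 [ 0.632 -0.058  0.094] [ 0.604 -0.069  0.077] [ 0.674 -0.048  0.097]
clamp_blue_pad 0.45 [206. 326.] 3090 [0.632 0.057 0.095] [0.611 0.044 0.073] [0.669 0.068 0.097]
clamp_yellow_pad 0.97 [201. 326.] 2891 [0.63  0.057 0.095] [0.611 0.044 0.09 ] [0.655 0.069 0.097]
button_green_top 0.78 [626.  26.] 1629 [0.478 0.305 0.071] [0.465 0.299 0.062] [0.49  0.312 0.073]
button_white_top 0.63 [621. 140.] 1700 [0.538 0.312 0.071] [0.526 0.304 0.063] [0.55  0.322 0.073]
```

Call:
play_rows(motion=[[[2.8,4,0],[0,0,0],1],[[5.5,8.2,0],[0,0,0],1],[[8.3,12.3,0],[0,0,0],1],[[11,16.4,0],[0,0,0],1],[[11.7,17.4,0],[0,0,0],1],[[11.7,17.4,0],[0,0,0],1],[[11.7,17.4,0],[0,0,0],1],[[11.7,17.4,0],[0,0,0],1]])

```text
t: 9.35
tcp_pos: [0.4768, 0.3095, 0.1927]
eef_rot: [-3.141, 0.0, 3.079]
contact_force: [1.4, -1.5, -0.4]
grip_width: -0.0002
gripper_force: 0.0
```

```bash
python3 w.py w4 button_green_top button_white_top button_red_top
```

```text
[0.47681431 0.30949609 0.19271176] [-3.14122535e+00  5.85564263e-05  3.07918359e+00] [ 1.35800654 -1.53504585 -0.43952882] [[-0.001 -0.953 -0.303  0.077]
 [ 1.    -0.001 -0.     0.   ]
 [-0.    -0.303  0.953 -0.134]
 [ 0.     0.     0.     1.   ]]
button_green_top 0.82 [328. 224.] 1510 [0.475 0.313 0.071] [0.463 0.301 0.064] [0.487 0.325 0.073]
button_green_top 0.47 [325. 177.] 22729 [0.446 0.316 0.05 ] [0.375 0.272 0.048] [0.558 0.353 0.052]
button_white_top 0.85 [310. 128.] 1730 [0.414 0.308 0.072] [0.403 0.297 0.069] [0.426 0.32  0.073]
button_white_top 0.53 [325. 229.] 1464 [0.475 0.313 0.072] [0.463 0.301 0.067] [0.487 0.325 0.073]
button_red_top 0.83 [345. 303.] 266 [0.528 0.324 0.07 ] [0.524 0.314 0.062] [0.535 0.331 0.073]
button_red_top 0.3 [ 16. 401.] 5506 [0.587 0.09  0.072] [0.513 0.066 0.069] [0.64  0.103 0.073]
```

View pics/w4.png

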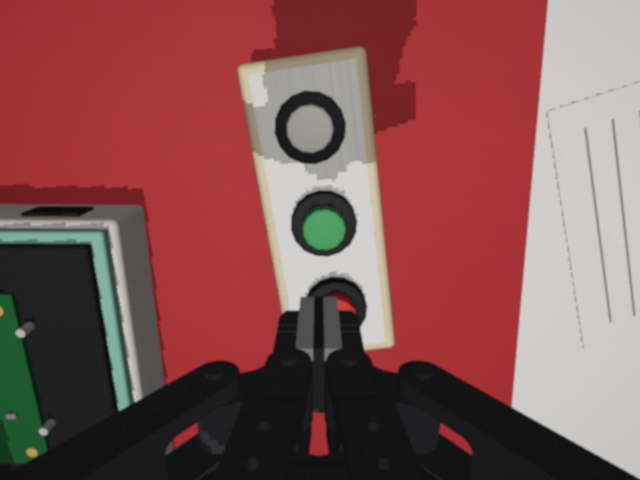

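Call:
play_rows(motion=[[[0.2,0.3,4],[0,0,0],1],[[0.2,0.3,8],[0,0,0],1],[[0.2,0.3,10],[0,0,0],1],[[0.2,0.3,11],[0,0,0],1],[[0.2,0.3,11.4],[0,0,0],1],[[0.2,0.3,11.7],[0,0,0],1],[[0.2,0.3,12],[0,0,0],1],[[0.2,0.3,12.1],[0,0,0],1]])

```text
t: 10.35
tcp_pos: [0.4749, 0.3142, 0.074]
eef_rot: [3.14, 0.002, 3.082]
contact_force: [-5.2, -3.1, 13.0]
grip_width: -0.0004
gripper_force: 6.6
```

Call:
play_rows(motion=[[[0,0,0.05],[0,0,0],1],[[0,0,0.1],[0,0,0],1],[[0,0,0.15],[0,0,0],1],[[0,0,0.15],[0,0,0],1],[[0,0,0.15],[0,0,0],1],[[0,0,0.15],[0,0,0],1],[[0,0,0.15],[0,0,0],1],[[0,0,0.15],[0,0,0],1]])

```text
t: 11.15
tcp_pos: [0.4749, 0.3143, 0.0739]
eef_rot: [3.14, 0.003, 3.082]
contact_force: [-7.2, -3.8, 17.8]
grip_width: -0.0
gripper_force: 8.5
```

Call:
play_rows(motion=[[[0,0,-1],[0,0,0],1],[[0,0,-5],[0,0,0],1],[[2,0,-9],[0,0,0],1],[[4,0,-10],[0,0,0],1],[[4,0,-10],[0,0,0],1],[[4,0,-10],[0,0,0],1],[[4,0,-10],[0,0,0],1],[[4,0,-10],[0,0,0],1]])

```text
t: 11.95
tcp_pos: [0.4343, 0.3161, 0.1693]
eef_rot: [-3.14, -0.001, 3.081]
contact_force: [0.3, -0.6, -0.2]
grip_width: -0.0001
gripper_force: 0.0
```

```bash
python3 w.py w5 button_green_top; cat > r.py <<'E'
from h import *
s=bot.state(); p=bot.camera("wrist"); R=Ro.from_euler("xyz",s["eef_rot"]); T=np.array(p["T_tool_cam"])
p["rotation"]=(R*Ro.from_matrix(T[:3,:3])).as_euler("xyz"); p["eye"]=R.apply(T[:3,3])+s["tcp_pos"]
w=pts(p,np.ones((480,640),bool)); print(s["tcp_pos"])
for c in((.475,.313),(.414,.309),(.537,.318)):
    r=np.hypot(w[:,0]-c[0],w[:,1]-c[1])*1000
    for a,b in((0,4),(4,8),(8,11),(11,13),(13,15),(15,17),(17,19),(19,21),(21,23),(23,26),(26,30)):
        m=(r>=a)&(r<b)
        if m.sum()>20: print(c,a,b,m.sum(),np.percentile(w[m,2],[10,50,90]).round(4))
E
python3 r.py
```

```text
[0.43426211 0.31609592 0.16932535] [-3.14030438e+00 -1.03888109e-03  3.08076581e+00] [ 0.31785921 -0.58744767 -0.15517103] [[-0.001 -0.953 -0.303  0.077]
 [ 1.    -0.001 -0.     0.   ]
 [-0.    -0.303  0.953 -0.134]
 [ 0.     0.     0.     1.   ]]
button_green_top 0.69 [320. 291.] 522 [0.466 0.313 0.07 ] [0.463 0.301 0.063] [0.475 0.326 0.072]
[0.43431297 0.31611108 0.16949928]
(0.475, 0.313) 8 11 122 [0.0707 0.0716 0.0725]
(0.475, 0.313) 11 13 398 [0.0621 0.0683 0.0713]
(0.475, 0.313) 13 15 264 [0.061  0.0621 0.0672]
(0.475, 0.313) 15 17 304 [0.061  0.0617 0.0626]
(0.475, 0.313) 17 19 337 [0.0609 0.0618 0.0625]
(0.475, 0.313) 19 21 728 [0.0508 0.0597 0.062 ]
(0.475, 0.313) 21 23 386 [0.0497 0.0506 0.0603]
(0.475, 0.313) 23 26 658 [0.0497 0.0504 0.0513]
(0.475, 0.313) 26 30 1109 [0.0496 0.0505 0.0513]
(0.414, 0.309) 0 4 2355 [0.2281 0.2388 0.2466]
(0.414, 0.309) 4 8 4007 [0.0724 0.2347 0.2455]
(0.414, 0.309) 8 11 3932 [0.072  0.2108 0.2416]
(0.414, 0.309) 11 13 1921 [0.0708 0.1863 0.2398]
(0.414, 0.309) 13 15 3294 [0.0696 0.2076 0.2408]
(0.414, 0.309) 15 17 3739 [0.0624 0.214  0.2423]
(0.414, 0.309) 17 19 3129 [0.0616 0.2153 0.2424]
(0.414, 0.309) 19 21 3089 [0.0611 0.2162 0.2417]
(0.414, 0.309) 21 23 3234 [0.0515 0.2174 0.2431]
(0.414, 0.309) 23 26 4375 [0.0503 0.218  0.2426]
(0.414, 0.309) 26 30 5127 [0.05   0.213  0.2327]
```

View pics/w5.png

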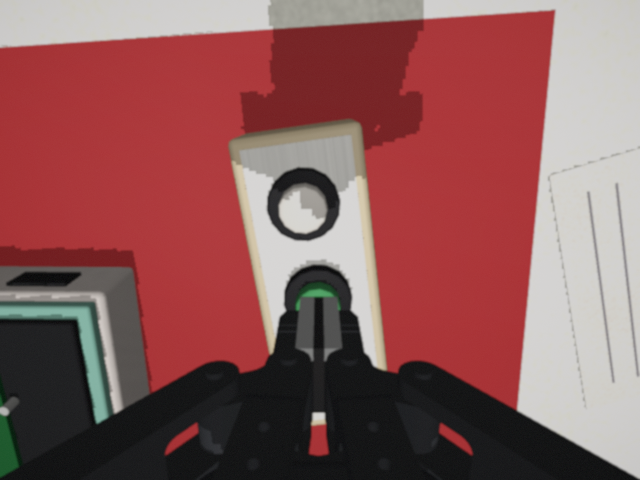

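```bash
python3 -c "
from cell import bot
print(bot.hand_in())"
```

```text
the job is handed in; nothing more can be done
None
```

The job is handed in after about 12 s of robot time: I pushed the blue clamp down to its stop, then the yellow one, then pressed the green button to its stop (about 6 mm) and it came back out, all without touching the circuit board or the red and white buttons.

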